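# Refit the hob's missing control knob and hold it in

## Task

The two-ring hob is missing one control knob. Lift the orange knob up off its drying peg, turn it so that the flat in its bore matches the flat on the bare valve spindle, push it fully home on the spindle, then press knob and spindle all the way in against the spring and keep holding them in: finish while still holding the knob pressed in. Leave everything else where it stands.

Things in the scene. Friction and masses are not known exactly. Their poses are not given: they have to be found in the camera images.
- knob: Orange control knob, 70 g, on one of the rack's pegs. Round skirt 50 mm wide, 20.5 high; on it a bar grip 46 long (knob x), 14 wide (y), 23.5 high; 44 overall. Origin: centre of the underside, z up. The blind D-bore below, centred on the origin, is 18 deep, radius 8.8, its flat on the +x side 2.2 from the axis. A white line on top of the bar's +x half shows the flat's side.
- knob_mark (a point): Point on top of the orange knob's bar near the outer end of its white line: 20 mm along the knob's +x from its axis, 44 mm above its underside.
- seat (a point): Centre of the top of the 24 mm brass collar at the bare spindle's foot, 95 mm above the work surface; the knob's underside rests here when home. z up, +x towards the flat. The D-spindle rises 17 mm above it: radius 8, flat on the +x side 1.5 from the axis, last 1.5 mm tapered by 1. It cannot turn. Red tick on the plate and white line on the knob point the same way when matched.
- spindle (a joint): How far the spindle is pressed in, in m: 0 = out, 0.007 = fully in at a rigid stop. Its spring pushes back with 4 N at the start and 9.6 N fully in, and returns it when let go.
- valve: The fixed valve plate under the bare spindle, on the hob's front strip: black disc 72 mm in diameter with a red tick; origin at the centre of its underside, on the hob's top panel, +x towards the tick and the spindle's flat, z up. The bare spindle may be the left or the right one of the two.
- fitted: The hob's other valve, its black knob already fitted (fixed, top 59 mm above the panel), 160 mm from the bare one along the hob's front strip. Origin at the centre of its plate's underside.
- hob: The fixed steel two-ring hob, 340 mm deep (x), 400 mm wide (y), top panel 80 mm high, black pan supports up to 104 mm behind the valves. Origin under its centre.
- rack: Fixed grey drying rack 250 x 75 x 10 mm, long side along its x; origin under its centre. Upright steel pegs 3.6 mm in diameter stand at x = -80, 0 and 80 mm on 28 mm round shoulders whose tops are 16 mm above the work surface; peg tips are 31 mm above it. Each peg carries a knob resting on its shoulder.
- knob_black: A black knob of the same shape on another peg; leave it there. Origin: the centre of its underside, z up. 
- knob_blue: A blue knob of the same shape on another peg; leave it there. Origin: the centre of its underside, z up. 
- pot: Steel pot 140 mm in diameter, 60 mm high, on the left ring of the hob. Origin: the centre of its underside, z up. 
- bottle: Red sauce bottle with a yellow cap, 56 mm in diameter, 170 mm high. Origin: the centre of its underside, z up. 
- tumbler: Clear tumbler 72 mm wide, 100 mm high. Origin: the centre of its underside, z up. 
- jug: Steel mug 90 mm wide, 110 mm high. Origin: the centre of its underside, z up. 
- spatula: Spatula with a black handle, lying flat on the work surface.
- tub: Empty orange drip tub 110 x 160 x 50 mm, open at the top. Origin: the centre of its underside, z up. 
There are look-alikes about, which are no part of the job. What is shaped like the knob but turquoise is not meant.

How it is judged:
By the outcome, as a careful person would: the job done as asked, in the order asked, and still so for the second after the job is handed in, while the arm keeps its last pose, push and grip.
It also fails if it takes over 38 s, if anything falls off the work surface, if the arm or the gripper's body presses on something with over 40 N, if the wrist force passes 120 N, or if a joint passes its speed limit or range.

## Robot

A 6-joint arm with a two-finger parallel gripper is mounted at the origin on the work surface. World frame = base frame: x ahead of the robot, y to its left, z up, the work surface at z = 0. Lengths are in m, angles in rad, forces in N, time in s.
With the tool pointing down it reaches from about 0.325 to 0.875 m from the base axis. Payload 4.4 kg.
Tool frame: the origin (TCP) lies at the very end of the fingers, on their centre line; the grasp point (between the pads) lies 19 mm behind it; z points along the fingers, y is the line along which they close (so a half turn about z gives the same grasp; the last joint's range is limited). The gripper opens to 85 mm and grips with 20 to 120 N. Pads are 22 mm wide; open, the fingers measure 114 mm over their backs; the gripper's body (76 mm by 85 mm) begins 54 mm behind the grasp point. The pads swing forward as they close: fully open they stand 13 mm farther back than shut.
Start: joints at [1.01, 0.207, 1.542, -0, 1.393, -0.15], TCP at [0.23, 0.527, 0.206] pointing down, gripper open.
Joint ranges: [-2.73, 2.73], [-0.86, 2.22], [0.23, 2.46], [-1.11, 4.25], [0.08, 2.63], [-2.82, 2.82]. Speed limits (rad/s): [2.79, 2.79, 3.14, 3.14, 3.14, 3.14].

## Interface

Orientations are given as a unit quaternion [w, x, y, z].
In Python, from plant import env gives the robot as it stands.
- The arm moves only by the shell command python3 -m inch 'ROWS' [FORCE]. ROWS is a JSON object of lists of equal length, an entry for each row: "angular": the turn, a rotation vector about the tool's x, y, z in units of 5 degrees (1.0 is 5 degrees), a list of three; "travel": the shift along the tool's x, y, z in units of 40 mm (1.0 is 40 mm), a list of three; "fingers": the gripper command: -1 is shut, 1 is fully open, values between are in proportion. A call has 1 to 12 rows; each row is the pose to reach, as a shift and turn from the pose commanded when the call began, along the tool's axes at that moment; what a row does not reach only later rows make up. A row lasts 1/8 s, in which the tool goes at most 62.5 mm and 10.7 degrees, less where a joint would pass 70% of its speed; a pose out of reach is approached as far as the arm can. A call with a gripper value outside its range is refused whole. The fingers move at their own pace and stop on an object; FORCE is the grip in N (left out, the last holds). Time passes only in rows, so rows that repeat a pose let the fingers close. It gives the time, the measured TCP pose, the force, the opening and the grip force at its end, in the units of the state.
- env.get_state(): the state, without advancing time (a new reading comes with each control period).
- env.snapshot(name): name is "side" or "top"; returns a dict with "image" (480x640x3 uint8, red, green, blue), "fx", "fy", "cx", "cy" (pixels), "R" (3x3) and "t" (3): a world point X has camera coordinates R X + t. Camera axes: x right, y down, z forward; pixel columns grow to the right and rows downward; lengths in m; the calibration is good to about 2 mm. A picture is of the moment at which its call begins. There is no depth.
- env.close_job(): hands the job in; it is judged then, once.
The state is a dict: "time_s": time; "joint_positions": joint angles; "qd": joint speeds; "joint_torque": joint torques, N m; "position": TCP position; "tcp_rot": TCP orientation; "contact_force": force on the tool from outside, world axes, zero at the start; "torque": the same for the moment, N m; "opening": opening from 0.0 (shut) to 1.0 (fully open); "gripper_force": force on a finger pad.
Only numpy, scipy, OpenCV 4.12 (cv2) and the standard library are available. Lean on these libraries where they do the work, as an engineer would, in place of code of your own. Each camera call takes 0.05 s, during which the arm holds its last target. There are 200 camera calls.

## Working session

There is one attempt and no reset: what is moved stays moved. The work goes in short steps, Python scripts to look and compute and a shell command to move; the robot and the scene stay as the last step left them, time stands still between calls to the robot, and variables do not carry over. Pictures are saved under pics/ and viewed, at most 10 in all, crops included, and the job is handed in when it is done.

```bash
mkdir -p pics; cat > h.py <<'E'
import numpy as np,cv2
from plant import env
def snap(n,save=None):
    s=env.snapshot(n)
    s={k:(np.array(v) if k in('image','R','t') else v) for k,v in s.items()}
    if save: cv2.imwrite(f'pics/{save}.png',s['image'][:,:,::-1])
    return s
def ray(s,u,v):
    d=s['R'].T@np.array([(u-s['cx'])/s['fx'],(v-s['cy'])/s['fy'],1]); c=-s['R'].T@s['t']; return c,d
def onz(s,u,v,z):
    c,d=ray(s,u,v); return c+d*(z-c[2])/d[2]
def proj(s,X):
    p=s['R']@np.array(X)+s['t']; return s['fx']*p[0]/p[2]+s['cx'],s['fy']*p[1]/p[2]+s['cy']
E
python3 - <<'E'
from h import *
for n in('top','side'):
    s=snap(n,n+'0'); print(n,-s['R'].T@s['t'],s['fx'],s['R'].round(2).tolist())
print(env.get_state())
E
```

```text
top [ 0.31603169 -0.0181728   1.44342325] 510.8819479272914 [[-0.02, -1.0, 0.01], [-0.99, 0.01, -0.17], [0.17, -0.01, -0.99]]
side [-0.06981672 -0.64863854  1.13229775] 511.2218657747033 [[0.71, -0.71, -0.02], [-0.55, -0.53, -0.65], [0.45, 0.47, -0.76]]
{'time_s': 0.1, 'joint_positions': array([ 1.00947892e+00,  2.07357866e-01,  1.54278577e+00, -2.25329793e-06,
        1.39347642e+00, -1.50512441e-01]), 'qd': array([-0.00021468, -0.00248259, -0.00398466,  0.00199335, -0.0002514 ,
       -0.00150917]), 'joint_torque': array([-5.57751646e-04, -3.84096944e+01, -2.92547858e+01, -4.64201366e-04,
        4.93476386e-03, -4.35462789e-05]), 'position': array([0.22925873, 0.52654192, 0.20484081]), 'tcp_rot': array([-3.52184473e-04,  2.03960896e-01,  9.78978511e-01, -9.50561027e-04]), 'contact_force': array([-0.80867005, -0.23923588, -1.14580199]), 'torque': array([-0.02650859, -0.03574468, -0.02422451]), 'gripper_force': 0.0, 'opening': 0.9982515078253537}
```

View pics/top0.png

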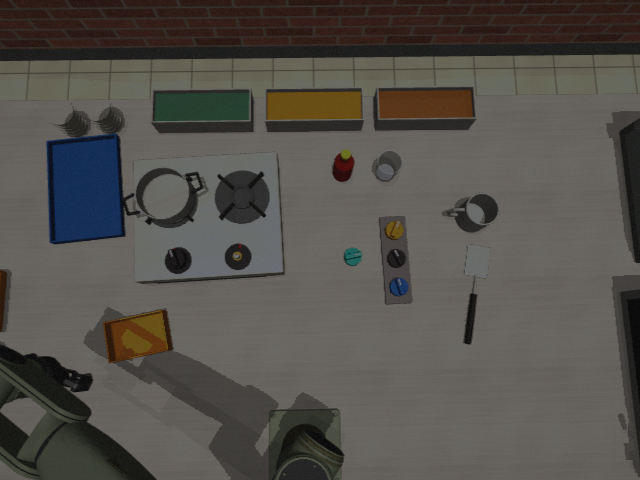

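View pics/side0.png

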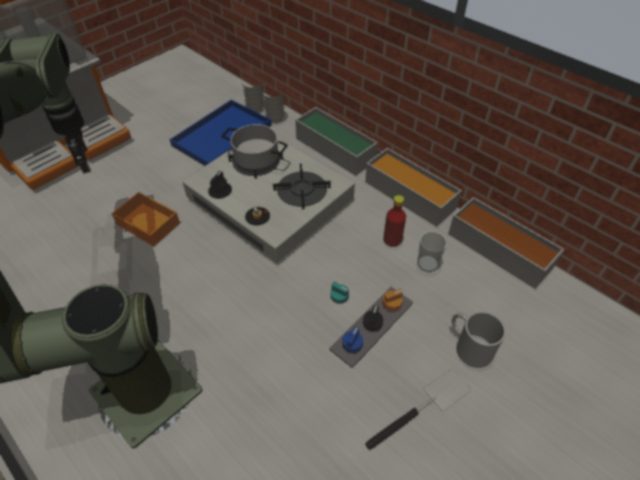

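The top view shows the orange knob at about (395,230) on the far peg, and the bare spindle at (238,256) on the hob's right valve. In the side view they are at (393,299) and (257,215). The turquoise decoy is at (352,257). Next I'll crop both areas enlarged and measure.

```bash
python3 - <<'E'
from h import *
T=cv2.imread('pics/top0.png');S=cv2.imread('pics/side0.png')
def crop(I,u,v,r=20): return cv2.resize(I[v-r:v+r,u-r:u+r],(300,300),interpolation=cv2.INTER_CUBIC)
c=np.vstack([np.hstack([crop(T,395,230),crop(T,238,256)]),np.hstack([crop(S,393,299),crop(S,257,215)])])
cv2.imwrite('pics/crops.png',np.clip(c*1.5,0,255).astype(np.uint8))
s=snap('top'); sd=snap('side')
def cent(I,u,v,r,f):
    hsv=cv2.cvtColor(I[v-r:v+r,u-r:u+r],cv2.COLOR_RGB2HSV).astype(int)
    m=f(hsv); ys,xs=np.nonzero(m); return xs.mean()+u-r,ys.mean()+v-r,len(xs)
org=lambda h:(h[...,0]>8)&(h[...,0]<28)&(h[...,1]>130)&(h[...,2]>60)
red=lambda h:((h[...,0]<7)|(h[...,0]>172))&(h[...,1]>110)&(h[...,2]>50)
for n,q,(u,v),(a,b) in(('top',s,(395,230),(238,256)),('side',sd,(393,299),(257,215))):
    o=cent(q['image'],u,v,16,org);r=cent(q['image'],a,b,16,red)
    print(n,'orange',o,onz(q,*o[:2],.045),'red',r,onz(q,*r[:2],.086))
    black=lambda h:(h[...,2]<60)
    k=cent(q['image'],a,b,18,black); print('plate',k,onz(q,*k[:2],.085))
E
```

```text
top orange (np.float64(393.98728813559325), np.float64(229.79661016949152), 236) [ 0.57903798 -0.25594047  0.045     ] red (np.float64(239.3), np.float64(245.89999999999998), 10) [0.53330778 0.16898967 0.086     ]
plate (np.float64(237.5363247863248), np.float64(256.6880341880342), 468) [0.50428083 0.17358851 0.085     ]
side orange (np.float64(392.1766784452297), np.float64(300.2332155477032), 283) [ 0.5709778  -0.26753516  0.045     ] red (np.float64(265.0), np.float64(211.28571428571428), 7) [0.5303271  0.16556162 0.086     ]
plate (np.float64(255.28861788617888), np.float64(218.71544715447155), 246) [0.49288498 0.16445669 0.085     ]
```

View pics/crops.png

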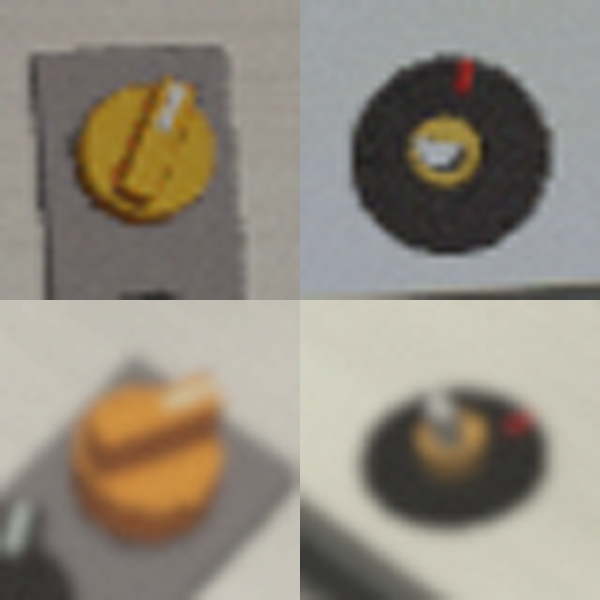

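The crops show the knob's bar and white line pointing about 23° right of up in the top view. The red tick points about 9° right of up. Next I'll work out the move.

```bash
cat >> h.py <<'E'
from scipy.spatial.transform import Rotation as Ro
def goto(X,yaw):
    "print travel/turn (units) so tool x points at yaw+180 (deg) and TCP at X, tool down"
    st=env.get_state(); q=st['tcp_rot']; R=Ro.from_quat(np.r_[q[1:],q[0]])
    a=np.radians(yaw+180); x=np.array([np.cos(a),np.sin(a),0]); z=np.array([0,0,-1.]); G=Ro.from_matrix(np.c_[x,np.cross(z,x),z])
    print('t',st['time_s'],'pos',st['position'].round(4),'F',st['contact_force'].round(1),'open',round(st['opening'],3))
    print('travel',(R.inv().apply(np.array(X)-st['position'])/.04).round(3),'ang',((R.inv()*G).as_rotvec(degrees=True)/5).round(3))
E
python3 - <<'E'
from h import *
s=snap('top')
ang=lambda d:np.degrees(np.arctan2(d[1],d[0]))
f=lambda x,y,z:onz(s,375+x/7.5,210+y/7.5,z)
print('bar',ang(f(172,85,.06)-f(128,188,.06)),'skirt c',f(147,150,.0365),'line',f(172,103,.06),'bar mid',f(151,137,.06))
g=lambda x,y,z:onz(s,218+(x-300)/7.5,236+y/7.5,z)
c=g(452,155,.085);print('plate',c,'tick',g(465,77,.085),ang(g(465,77,.085)-c),'collar',g(446,152,.095))
goto([.580,-.259,.15],-23)
E
```

```text
bar -24.971975800225966 skirt c [ 0.58003102 -0.25908368  0.0365    ] line [ 0.59312241 -0.2650428   0.06      ] bar mid [ 0.58046994 -0.25674162  0.06      ]
plate [0.50430947 0.171636   0.085     ] tick [0.53244237 0.16724033 0.085     ] -8.880477850247406 collar [0.50402821 0.17237232 0.095     ]
t 0.25 pos [0.2294 0.5268 0.2053] F [ 0.3 -0.6  0.2] open 1.002
travel [-15.881 -14.51    1.396] ang [-0.013 -0.002 -0.107]
```

```bash
python3 -m inch '{"travel":[[-15.88,-14.51,0],[-15.88,-14.51,0],[-15.88,-14.51,0],[-15.88,-14.51,0],[-15.88,-14.51,0],[-15.88,-14.51,0],[-15.88,-14.51,0],[-15.88,-14.51,0],[-15.88,-14.51,0],[-15.88,-14.51,0],[-15.88,-14.51,0],[-15.88,-14.51,0]],"angular":[[0,0,0],[0,0,0],[0,0,0],[0,0,0],[0,0,0],[0,0,0],[0,0,0],[0,0,0],[0,0,0],[0,0,0],[0,0,0],[0,0,0]],"fingers":[0.2,0.2,0.2,0.2,0.2,0.2,0.2,0.2,0.2,0.2,0.2,0.2]}' 40; python3 -c "
from h import *
goto([.580,-.259,.10],-24)"
```

```text
time_s: 1.75
position: [0.5358, -0.1598, 0.2059]
tcp_rot: [0.0, 0.204, 0.979, 0.0]
contact_force: [0.3, 0.8, 1.0]
opening: 0.602
gripper_force: 0.0
t 1.75 pos [ 0.5358 -0.1598  0.2059] F [0.3 0.8 1. ] open 0.602
travel [-2.003 -1.832  2.648] ang [0.004 0.004 0.087]
```

```bash
python3 -m inch '{"travel":[[-1.2,-1.0,0.6],[-2.0,-1.83,1.6],[-2.0,-1.83,2.6],[-2.0,-1.83,2.6],[-2.0,-1.83,2.6]],"angular":[[0,0,0.1],[0,0,0.1],[0,0,0.1],[0,0,0.1],[0,0,0.1]],"fingers":[0.2,0.2,0.2,0.2,0.2]}'; python3 - <<'E'
from h import *
goto([.580,-.259,.041],-24)
c=[]
for n in('top','side'):
    s=snap(n); u,v=(395,230) if n=='top' else (393,299)
    c.append(cv2.resize(s['image'][v-35:v+35,u-35:u+35,::-1],(400,400),interpolation=cv2.INTER_CUBIC))
cv2.imwrite('pics/pre.png',np.clip(np.hstack(c)*1.5,0,255).astype(np.uint8))
E
```

```text
time_s: 2.38
position: [0.58, -0.2567, 0.1032]
tcp_rot: [0.001, 0.208, 0.978, -0.0]
contact_force: [-0.0, -0.3, 0.9]
opening: 0.602
gripper_force: 0.0
t 2.375 pos [ 0.58   -0.2567  0.1032] F [-0.  -0.3  0.9] open 0.602
travel [-0.021 -0.053  1.555] ang [-0.001  0.017 -0.001]
```

View pics/pre.png

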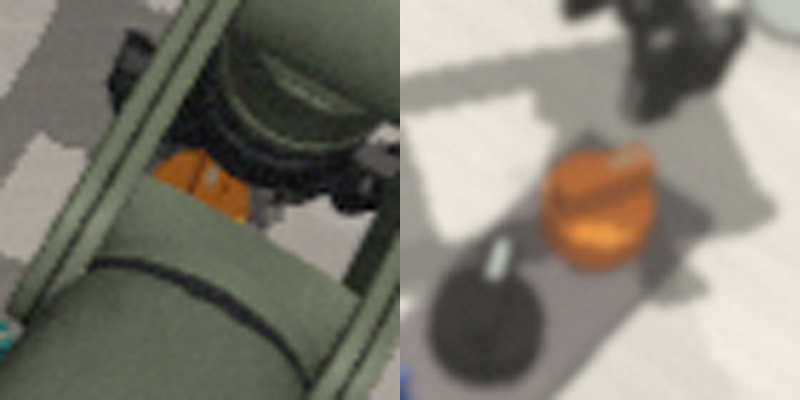

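The side crop shows the gripper hovering above the orange knob, which is clear of its neighbours. I'll descend and grip.

```bash
python3 -m inch '{"travel":[[-0.02,-0.05,0.7],[-0.02,-0.05,1.2],[-0.02,-0.05,1.5],[-0.02,-0.05,1.55],[-0.02,-0.05,1.55],[-0.02,-0.05,1.55],[-0.02,-0.05,1.55],[-0.02,-0.05,1.55],[-0.02,-0.05,1.55],[-0.02,-0.05,1.55]],"angular":[[0,0,0],[0,0,0],[0,0,0],[0,0,0],[0,0,0],[0,0,0],[0,0,0],[0,0,0],[0,0,0],[0,0,0]],"fingers":[0.2,0.2,0.2,0.2,-1,-1,-1,-1,-1,-1]}' 60
```

```text
time_s: 3.72
position: [0.5792, -0.259, 0.0399]
tcp_rot: [-0.0, 0.208, 0.978, -0.0]
contact_force: [-0.3, -0.3, -0.4]
opening: -0.0
gripper_force: 0.0
```

```bash
python3 - <<'E'
from h import *
c=[]
for n in('top','side'):
    s=snap(n); u,v=(395,230) if n=='top' else (393,299)
    c.append(cv2.resize(s['image'][v-35:v+35,u-35:u+35,::-1],(400,400),interpolation=cv2.INTER_CUBIC))
cv2.imwrite('pics/g1.png',np.clip(np.hstack(c)*1.5,0,255).astype(np.uint8)); print(proj(s,[.579,-.259,.04]),env.get_state()['gripper_force'])
E
```

```text
(np.float64(391.36598484939765), np.float64(297.48634832715294)) 0.0
```

View pics/g1.png

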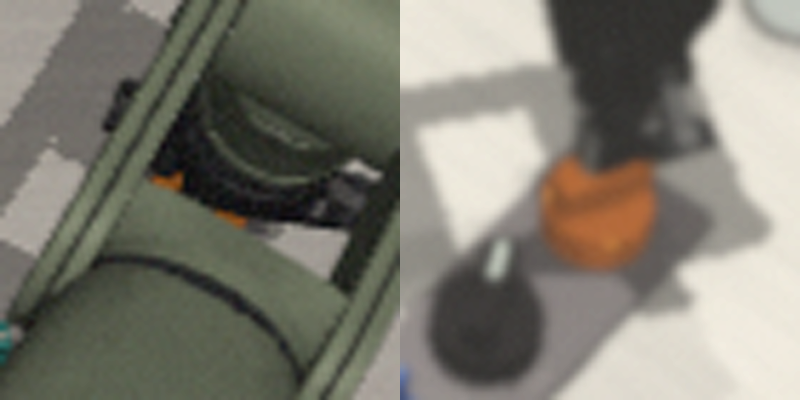

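The fingers read shut with nothing gripped, and the knob looks unmoved. I need a closer look.

```bash
python3 - <<'E'
from h import *
s=snap('side'); S=cv2.imread('pics/side0.png')
f=lambda I:cv2.resize(I[270:314,368:418],(400,352),interpolation=cv2.INTER_LANCZOS4)
J=np.hstack([f(S),f(s['image'][:,:,::-1])]).astype(float)
cv2.imwrite('pics/g2.png',(255*(J/255)**.6).astype(np.uint8))
st=env.get_state();print(st['position'],st['opening'],st['tcp_rot'])
for z in(.04,.06):
  u,v=proj(s,[.579,-.259,z]);print(z,(u-368)*8+400,(v-270)*8)
E
```

```text
[ 0.5792498  -0.25897629  0.03986024] -0.00011158378864413615 [ 7.59002391e-07  2.08239040e-01  9.78077963e-01 -3.95105392e-06]
0.04 586.9278787951812 219.8907866172235
0.06 593.2617400331173 184.20528159636615
```

View pics/g2.png

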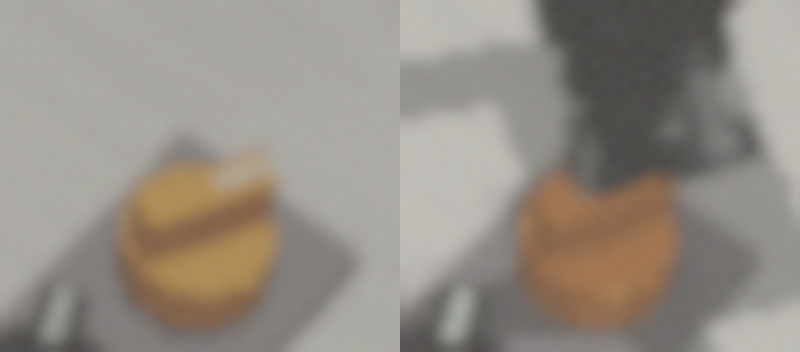

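The tip pixel is about (600,195), on top of the bar, so the closed fingertips sit around z≈0.06, higher than the TCP reading suggests. I'll open, go lower in small steps and close again.

```bash
python3 -m inch '{"travel":[[0,0,0],[0,0,0],[0,0,0],[0,0,0.1],[0,0,0.2],[0,0,0.2]],"angular":[[0,0,0],[0,0,0],[0,0,0],[0,0,0],[0,0,0],[0,0,0]],"fingers":[0.1,0.1,0.1,0.1,0.1,0.1]}'; python3 -m inch '{"travel":[[0,0,0],[0,0,0],[0,0,0],[0,0,0],[0,0,0],[0,0,0]],"angular":[[0,0,0],[0,0,0],[0,0,0],[0,0,0],[0,0,0],[0,0,0]],"fingers":[-1,-1,-1,-1,-1,-1]}' 30
```

```text
time_s: 4.62
position: [0.5787, -0.2586, 0.0311]
tcp_rot: [-0.001, 0.208, 0.978, 0.0]
contact_force: [-0.5, -0.3, -0.3]
opening: 0.551
gripper_force: 0.0
time_s: 5.38
position: [0.5794, -0.2591, 0.0321]
tcp_rot: [0.0, 0.208, 0.978, -0.0]
contact_force: [0.4, -0.4, 0.6]
opening: 0.143
gripper_force: 29.4
```

It holds the bar now, though only by the top few mm. I'll reopen, go 10 mm lower and grip firmly.

```bash
python3 -m inch '{"travel":[[0,0,0],[0,0,0],[0,0,0.06],[0,0,0.12],[0,0,0.18],[0,0,0.25],[0,0,0.25]],"angular":[[0,0,0],[0,0,0],[0,0,0],[0,0,0],[0,0,0],[0,0,0],[0,0,0]],"fingers":[-0.2,-0.2,-0.2,-0.2,-0.2,-0.2,-0.2]}'; python3 -m inch '{"travel":[[0,0,0],[0,0,0],[0,0,0],[0,0,0],[0,0,0],[0,0,0]],"angular":[[0,0,0],[0,0,0],[0,0,0],[0,0,0],[0,0,0],[0,0,0]],"fingers":[-1,-1,-1,-1,-1,-1]}' 60
```

```text
time_s: 6.25
position: [0.5789, -0.2588, 0.0214]
tcp_rot: [-0.0, 0.208, 0.978, 0.0]
contact_force: [-1.4, 0.1, 0.3]
opening: 0.398
gripper_force: 0.0
time_s: 7.0
position: [0.5794, -0.2591, 0.0221]
tcp_rot: [0.0, 0.208, 0.978, -0.0]
contact_force: [-0.3, -0.1, 1.7]
opening: 0.144
gripper_force: 61.3
```

```bash
python3 -m inch '{"travel":[[0,0,-0.5],[0,0,-1.2],[0,0,-2.2],[0,0,-3.3],[0,0,-3.3],[0,0,-3.3]],"angular":[[0,0,0],[0,0,0],[0,0,0],[0,0,0],[0,0,0],[0,0,0]],"fingers":[-1,-1,-1,-1,-1,-1]}'; python3 -c "
from h import *
goto([.504,.172,.150],-9)"
```

```text
time_s: 7.75
position: [0.5786, -0.2586, 0.1536]
tcp_rot: [-0.001, 0.208, 0.978, 0.0]
contact_force: [-0.8, -0.2, -1.2]
opening: 0.144
gripper_force: 61.2
t 7.75 pos [ 0.5786 -0.2586  0.1536] F [-0.8 -0.2 -1.2] open 0.144
travel [6.086 9.071 0.099] ang [ 0.004 -0.014 -3.007]
```

```bash
python3 -m inch '{"travel":[[1,1.5,0],[2,3,0],[3,4.5,0],[4,6,0],[5,7.5,0],[5.6,8.4,0],[6.09,9.07,0],[6.09,9.07,0],[6.09,9.07,0],[6.09,9.07,0]],"angular":[[0,0,-0.5],[0,0,-1],[0,0,-1.5],[0,0,-2],[0,0,-2.5],[0,0,-3],[0,0,-3],[0,0,-3],[0,0,-3],[0,0,-3]],"fingers":[-1,-1,-1,-1,-1,-1,-1,-1,-1,-1]}'; python3 - <<'E'
from h import *
goto([.504,.172,.150],-9)
f=[]
for n in('top','side'):
    s=snap(n,'v_'+n); u,v=map(int,proj(s,[.504,.172,.13]))
    f.append(cv2.resize(s['image'][v-25:v+25,u-25:u+25,::-1],(400,400),interpolation=cv2.INTER_LANCZOS4)); print(n,u,v)
cv2.imwrite('pics/v.png',(255*(np.hstack(f)/255)**.6).astype(np.uint8))
E
```

```text
time_s: 9.0
position: [0.5043, 0.1702, 0.153]
tcp_rot: [-0.001, 0.08, 0.997, -0.0]
contact_force: [0.3, 0.0, -0.3]
opening: 0.142
gripper_force: 61.2
t 9.0 pos [0.5043 0.1702 0.153 ] F [ 0.3  0.  -0.3] open 0.142
travel [0.014 0.044 0.074] ang [-0.011 -0.019 -0.029]
top 235 254
side 254 204
```

View pics/v.png

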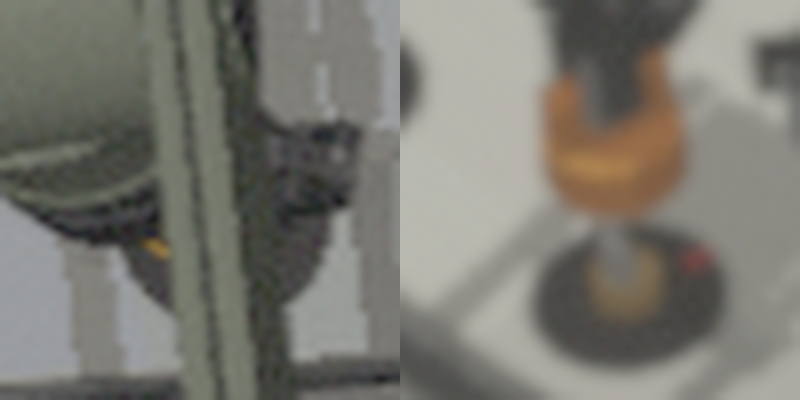

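The side crop shows the held knob with skirt edges at crop x 545 and 685, above the spindle and collar centred at about 627, with the plate spanning 535 to 725. I'll compute the lateral offset from those.

```bash
python3 - <<'E'
from h import *
s=snap('side'); P=lambda x,y:(229+(x-400)/8,179+y/8)
I=cv2.imread('pics/v_side.png'); h=cv2.cvtColor(I,cv2.COLOR_BGR2HSV).astype(int)
def box(m,lab):
    n,l,st,c=cv2.connectedComponentsWithStats(m.astype(np.uint8)); i=1+np.argmax(st[1:,4]); print(lab,st[i],c[i]); return l==i
W=np.zeros(h.shape[:2],bool); W[180:212,235:275]=1
k=box(W&(h[...,0]<25)&(h[...,1]>120)&(h[...,2]>50),'knob')
for r in range(190,207,2):
    x=np.nonzero(k[r])[0]; print(r,(x.min()+x.max())/2 if len(x) else None,len(x),end=' | ')
W[:]=0;W[200:228,240:278]=1
p=box(W&(h[...,2]<75)&(h[...,1]<90),'plate')
cs,_=cv2.findContours(p.astype(np.uint8),0,1); e=cv2.fitEllipse(cv2.convexHull(max(cs,key=len)));print('ell',e)
print('plate xy',onz(s,*e[0],.085),'by eye',onz(s,*P(630,295),.085))
st=env.get_state();x,y,z=st['position']
for zz in(.143,.147,.157):print(zz,'TCP axis px',proj(s,[x,y,zz]))
print('seat px',proj(s,[.504,.172,.085]),proj(s,[.504,.172,.095]),'spindle top',proj(s,[.504,.172,.112]))
# front bottom edge of the skirt expected
d=np.array([-.57,-.82,0]);d/=np.linalg.norm(d);print('front edge',proj(s,np.array([x,y,.147])+.025*d))
E
```

```text
knob [247 185  17  21 216] [255.50925926 197.03703704]
190 254.5 6 | 192 254.5 9 | 194 255.5 12 | 196 255.0 17 | 198 255.0 17 | 200 255.5 16 | 202 255.5 14 | 204 255.0 9 | 206 None 0 | plate [246 206  24  19 301] [257.26578073 215.84717608]
ell ((257.6964416503906, 215.4792022705078), (18.23604965209961, 25.502277374267578), 84.68305969238281)
plate xy [0.50575726 0.16897177 0.085     ] by eye [0.50485683 0.16771054 0.085     ]
0.143 TCP axis px (np.float64(255.02374842274855), np.float64(200.8601420886841))
0.147 TCP axis px (np.float64(254.87229059917078), np.float64(199.82179645647903))
0.157 TCP axis px (np.float64(254.49073118846627), np.float64(197.20594909928826))
seat px (np.float64(256.5179700822825), np.float64(215.2618036215848)) (np.float64(256.1578532940096), np.float64(212.8150614028607)) spindle top (np.float64(255.536788091122), np.float64(208.5953568459758))
front edge (np.float64(255.8586529862376), np.float64(206.29643687643932))
```

```bash
python3 -c "
from h import *
goto([.5045,.171,.120],-9)"; python3 -m inch '{"travel":[[0,0.02,0.4],[0,0.02,0.8],[0,0.02,0.83],[0,0.02,0.86],[0,0.02,0.9],[0,0.02,0.93],[0,0.02,0.93]],"angular":[[0,0,0],[0,0,0],[0,0,0],[0,0,0],[0,0,0],[0,0,0],[0,0,0]],"fingers":[-1,-1,-1,-1,-1,-1,-1]}' 80; python3 -c "
from h import *
goto([.5045,.171,.115],-9)"
```

```text
t 9.15 pos [0.5048 0.1703 0.1537] F [-0.4 -0.3 -0.7] open 0.145
travel [0.011 0.017 0.842] ang [-0.003 -0.005 -0.035]
time_s: 10.02
position: [0.5048, 0.1725, 0.117]
tcp_rot: [0.0, 0.079, 0.997, 0.0]
contact_force: [-0.4, -0.2, -1.0]
opening: 0.134
gripper_force: 83.5
t 10.025 pos [0.5048 0.1725 0.117 ] F [-0.4 -0.2 -1. ] open 0.134
travel [ 0.002 -0.039  0.049] ang [ 0.003  0.005 -0.007]
```

```bash
python3 -m inch '{"travel":[[0,-0.02,0],[0,-0.02,0.05],[0,-0.02,0.1],[0,-0.02,0.1],[0,-0.02,0.1]],"angular":[[0,0,0],[0,0,0],[0,0,0],[0,0,0],[0,0,0]],"fingers":[-1,-1,-1,-1,-1]}'; python3 -c "
from h import *
s=snap('side');goto([.5045,.171,.113],-9)
s=snap('side');goto([.5045,.171,.113],-9)"
```

```text
time_s: 10.65
position: [0.5042, 0.1719, 0.1122]
tcp_rot: [-0.0, 0.079, 0.997, 0.0]
contact_force: [-0.9, 2.1, 1.0]
opening: 0.131
gripper_force: 83.8
t 10.7 pos [0.5042 0.1719 0.1123] F [-0.8  2.3  0.6] open 0.133
travel [-0.01  -0.02  -0.019] ang [ 0.004 -0.008 -0.008]
t 10.75 pos [0.5042 0.1718 0.1123] F [-0.9  3.1  0.4] open 0.133
travel [-0.01  -0.02  -0.018] ang [ 0.004 -0.008 -0.007]
```

There's a small lateral force and almost no axial force at 0.112, so the spindle has entered the bore. I'll nudge +y and go on down.

```bash
python3 -m inch '{"travel":[[0,0.015,0],[0,0.015,0.07],[0,0.015,0.14],[0,0.015,0.2],[0,0.015,0.2]],"angular":[[0,0,0],[0,0,0],[0,0,0],[0,0,0],[0,0,0]],"fingers":[-1,-1,-1,-1,-1]}'; python3 -c "
from h import *
s=snap('side');goto([.5045,.171,.101],-9);print(env.get_state()['torque'])"
```

```text
time_s: 11.38
position: [0.5043, 0.1721, 0.1041]
tcp_rot: [-0.0, 0.079, 0.997, -0.0]
contact_force: [-2.0, 2.2, -3.0]
opening: 0.131
gripper_force: 83.5
t 11.425 pos [0.5043 0.1721 0.1041] F [-1.5  1.8 -2.1] open 0.135
travel [-0.009 -0.026  0.078] ang [-0.003 -0.009 -0.008]
[0.35611016 0.27470782 0.00070183]
```

```bash
python3 -m inch '{"travel":[[0.01,0.01,0.04],[0.01,0.01,0.08],[0.01,0.01,0.12],[0.01,0.01,0.16],[0.01,0.01,0.16],[0.01,0.01,0.16]],"angular":[[0,0,0],[0,0,0],[0,0,0],[0,0,0],[0,0,0],[0,0,0]],"fingers":[-1,-1,-1,-1,-1,-1]}'; python3 -c "
from h import *
s=snap('side');goto([.5045,.171,.094],-9);print(env.get_state()['torque'])"
```

```text
time_s: 12.18
position: [0.5045, 0.1724, 0.0986]
tcp_rot: [0.0, 0.079, 0.997, -0.0]
contact_force: [-2.1, -0.3, 5.0]
opening: 0.135
gripper_force: 84.3
t 12.225 pos [0.5045 0.1725 0.0986] F [-2.  -1.   4.4] open 0.139
travel [-0.006 -0.036  0.115] ang [-0.003  0.006 -0.007]
[-0.13674705  0.50898272  0.03108336]
```

```bash
python3 -m inch '{"travel":[[0.005,0,0.04],[0.005,0,0.08],[0.005,0,0.1],[0.005,0,0.12],[0.005,0,0.12],[0.005,0,0.12]],"angular":[[0,0,0],[0,0,0],[0,0,0],[0,0,0],[0,0,0],[0,0,0]],"fingers":[-1,-1,-1,-1,-1,-1]}'; python3 -c "
from h import *
s=snap('side');goto([.5045,.171,.094],-9);print(env.get_state()['torque'])"
```

```text
time_s: 12.98
position: [0.5046, 0.1725, 0.0944]
tcp_rot: [0.0, 0.079, 0.997, -0.0]
contact_force: [-3.8, -1.5, 7.6]
opening: 0.136
gripper_force: 84.7
t 13.025 pos [0.5045 0.1725 0.0944] F [-2.9 -1.4  8.3] open 0.135
travel [-0.005 -0.036  0.009] ang [-0.003  0.01  -0.006]
[-0.24590577  0.77620298 -0.00436247]
```

```bash
python3 -m inch '{"travel":[[0.01,0,0.03],[0.01,0,0.05],[0.01,0,0.07],[0.01,0,0.07],[0.01,0,0.07]],"angular":[[0,0,0],[0,0,0],[0,0,0],[0,0,0],[0,0,0]],"fingers":[-1,-1,-1,-1,-1]}'
```

```text
time_s: 13.65
position: [0.5047, 0.1725, 0.0939]
tcp_rot: [0.001, 0.079, 0.997, -0.0]
contact_force: [-6.9, -2.4, 19.1]
opening: 0.135
gripper_force: 86.2
```

Force jumped to 19 N with no further travel at z=0.094, which is the predicted stop. I'll take one last look and then hand in.

```bash
python3 - <<'E'
from h import *
s=snap('side'); J=cv2.resize(s['image'][180:235,220:300,::-1],(800,550),interpolation=cv2.INTER_LANCZOS4)
cv2.imwrite('pics/fin.png',(255*(J/255)**.6).astype(np.uint8))
st=env.get_state();print(st['position'],st['contact_force'],st['gripper_force'])
E
```

```text
[0.50471648 0.1724911  0.09385976] [-7.74099256 -2.81336307 19.77474391] 86.24696731567383
```

View pics/fin.png

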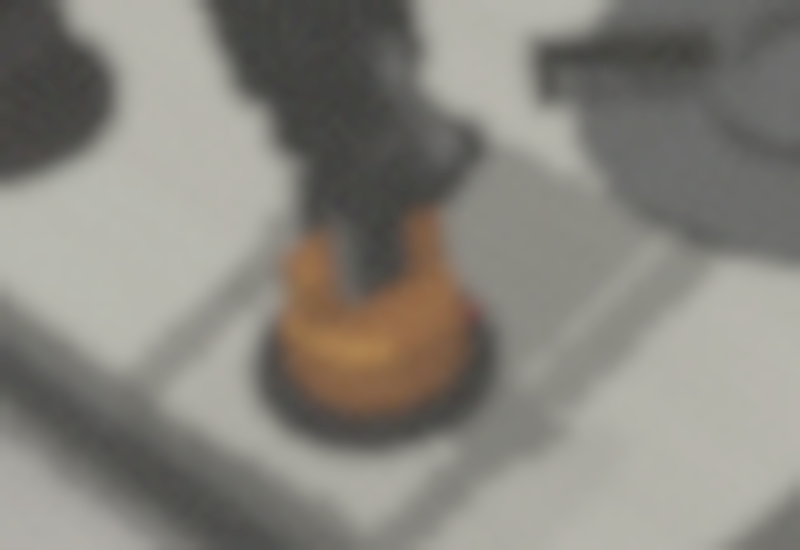

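The knob's skirt sits centred and low on the black plate, around crop (375,350). The red tick shows at (475,310), in line with the bar.

```bash
python3 -c "
from plant import env
print(env.close_job())"
```

```text
the job is handed in; nothing more can be done
None
```

The orange knob is on the bare spindle with its flat matched and pressed in to the stop (about 20 N), and I handed the job in at about 14 s with the arm still holding it; no verdict was shown.

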